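# Tip a glass plate from under the tray hood and load it into the plate holder

### The job

The coated glass plate lies under the clear hood of the red tray: raise the tray's hooded end, where the black handle is, to about 25 degrees (never past 40) so that the plate slides down into the stops at the open end, then set the tray back down level. Lift the plate out and lay it flat, cream side up, on the four ledges of the open plate holder, without letting it drop, then shut the holder's door fully. Leave the bottles, beaker, jar and dipper where they stand.

Things in the scene. Friction and masses are not known exactly. Their poses are not given: they have to be found in the camera images.
- tray: Loose red tray, 198 (x) x 132 (y), walls 4 thick, 34 high, 0.4 kg. Origin: centre of its underside; x runs from the hooded end to the open end. A clear hood over x -99 to 0 (34 to 37 up) bars the plate from above. Inside, two runners (tops 9 up) carry the plate between two guides (inner faces y = +-28.5, tops 14 up, ending at x = 42). Glass starts to slide on it at 10 to 15 degrees
- tray_handle (a point): Centre of the black handle bar on the hood, near the hooded end: bar 12 diameter, 92 long along the tray's y, 75 above the tray's underside at tray x = -80, on a post at each end; the hood is 32 below the bar. Axes as the tray
- tray_stop (a point): Where the plate's centre lies once it has slid home: tray x = 63, y = 0, 11 up. Two corner stops (x 84 to 95, y = +-28.5, tops 14 up) hold its end square. For x 42 to 84 there are no guides: on both sides the floor (5 below the plate's underside) is free for fingers out to the walls at y = +-62. Axes as the tray
- plate_center (a point): Centre of the black glass plate, 64 (x) x 51 (y) x 4 (z) thick, corners clipped 3, cream film on its upper face (+z), 35 g. Starts flat under the hood, its x along the tray's
- holder: Walnut plate holder fixed to the table, 150 (x) x 140 (y) x 24 high, lying open, top up. Origin: centre of its underside
- holder_bed (a point): Where the plate's centre belongs, 15 up: flat on four corner ledges (tops 13 up), its 64 side along the holder's y, its 51 side along the holder's x. Corner blocks 7 above the ledges leave 3.5 free round the plate; between them (|y| < 21) the opening is free for fingers out to x = +-61, floor 4 up. Axes as the holder
- door (a joint): Angle of the holder's walnut door (150 x 140 x 8): 0 shut flat on top, 1.7 to 2.0 at the start (standing up, leaning outwards over the holder's -y side). Hinge along the holder's x. Stiff friction hinge: the door stays where it is left; moving it takes 1 to 2 N at the free edge
- door_hinge (a point): Middle of the door's hinge line, at the holder's -y edge, y = -70, 24.5 above the table
- door_edge (a point): Middle of the door's free edge, on its outer face, 140 from the hinge
- collodion: Amber bottle, 68 diameter, 150 high, loose, bystander. Origin under its centre
- beaker: Glass beaker, 72 diameter, 95 high, loose, bystander. Origin under its centre
- dropper: Small amber dropper bottle, 34 diameter, 65 high, loose, bystander standing between tray and holder. Origin under its centre
- varnish: Glass jar with brass lid, 60 diameter, 110 high, loose, bystander. Origin under its centre
- dipper: Steel plate dipper, flat strip 230 x 36 x 4 with three holes, lying loose at the right of the table, bystander. Origin under its centre
- tray_pivot (a point): Middle of the bottom edge of the tray's open end (tray x = 99, z = 0), on which it tips. Axes as the tray
Things that resemble listed ones, but are neither listed nor needed, are in the scene too. There is more than one size of the holder; the job needs the largest.

How it is judged:
On the way, in this order (a step that is already met when the one before it is completed fails the run):
1. the hooded end is up, the tray at 17 degrees or more, and the plate has slid to the stops at the open end (angle between tray's own z axis and vertical above 0.3 rad and x of plate_center in the frame of tray above 0.055 m), for 0.2 s.
2. the tray stands level on the table again with the plate at the stops (angle between tray's own z axis and vertical below 0.03 rad and height (world z) of tray below 0.004 m and distance between plate_center and tray_stop below 0.012 m), for 0.2 s.
3. the plate is lifted clear of the tray (height (world z) of plate_center above 0.06 m and contact force between plate and tray below 0.05 N), for 0.1 s.
4. the plate lies let go on the ledges of the holder (horizontal distance between plate_center and holder_bed below 0.007 m and height (world z) of plate_center below 0.0175 m and angle between plate_center's own z axis and vertical below 0.06 rad and contact force between the fingers and plate below 0.05 N), for 0.3 s.
At the end, for the whole second after the job is handed in: The plate rests flat (within 3 degrees), cream side up, on the holder's four ledges, its centre within 7 mm of the bed's and its long side along the holder's y, the door is shut to within 0.05 rad, and the tray stands level on the table (horizontal distance between plate_center and holder_bed below 0.007 m and height (world z) of plate_center below 0.0175 m and angle between plate_center's own z axis and vertical below 0.06 rad and angle between the x axis of plate_center and the y axis of holder, either way round below 0.15 rad and value of joint door below 0.05 rad and angle between tray's own z axis and vertical below 0.03 rad and height (world z) of tray below 0.004 m and linear speed of plate below 0.02 m/s); the robot touches nothing.
It fails at once if the tray is tipped past 40 degrees (angle between tray's own z axis and vertical above 0.7 rad).
It fails at once if the plate is let go more than 2 cm above its bed over the holder (horizontal distance between plate_center and holder_bed below 0.09 m and height (world z) of plate_center above 0.035 m and contact force between the fingers and plate below 0.02 N).
It fails at once if a bottle, the beaker, the jar or the dipper is pushed more than 3 cm or knocked over (distance of any of collodion, beaker, dropper, varnish, dipper from where it was at the start of the episode above 0.03 m or angle between any of collodion, beaker, dropper, varnish's own z axis and vertical above 0.5 rad).
It also fails if it takes over 72 s, if anything falls off the work surface, if the arm or the gripper's body presses on something with over 40 N, if the wrist force passes 120 N, or if a joint passes its speed limit or range.

### The arm

A 6-joint arm with a two-finger parallel gripper is mounted at the origin on the work surface. World frame = base frame: x ahead of the robot, y to its left, z up, the work surface at z = 0. Lengths are in m, angles in rad, forces in N, time in s.
With the tool pointing down it reaches from about 0.325 to 0.75 m from the base axis. Payload 7.6 kg.
Tool frame: the origin (TCP) lies at the very end of the fingers, on their centre line; the grasp point (between the pads) lies 19 mm behind it; z points along the fingers, x is the direction in which the jaws open and shut, and the axes are right-handed (so a half turn about z gives the same grasp; the last joint's range is limited). The gripper opens to 85 mm and grips with 20 to 120 N. Pads are 22 mm wide; open, the fingers measure 114 mm over their backs; the gripper's body (76 mm by 85 mm) begins 54 mm behind the grasp point. The pads swing forward as they close: fully open they stand 13 mm farther back than shut.
Start: joints at [-1.312, 0.052, 1.401, -0, 1.689, -0.07], TCP at [0.17, -0.497, 0.231] pointing down, gripper open.
Joint ranges: [-2.9, 2.9], [-0.91, 2.17], [0.12, 2.37], [-1.06, 4.2], [0.26, 2.73], [-2.93, 2.93]. Speed limits (rad/s): [2.57, 2.57, 3.01, 3.14, 3.14, 3.14].

### API

Orientations are given as a unit quaternion [x, y, z, w].
In Python, from cell import sensors, cams, env gives the robot as it stands.
- The arm moves only by the tool move_arm, never from a script. Its arguments are lists of equal length, an entry for each row: "offset": the shift along the tool's x, y, z in m, a list of three; "twist": the turn, a rotation vector about the tool's x, y, z in degrees, a list of three. In form: {"offset": [[tx, ty, tz], ...], "twist": [[rx, ry, rz], ...]}. A call has 1 to 10 rows; each row shifts and turns the commanded pose from where the row before left it, along the tool's axes as they then stand; what a row does not reach is not made up. A row lasts 1/8 s, in which the tool goes at most 62.5 mm and 10.7 degrees, less where a joint would pass 70% of its speed; a pose out of reach is approached as far as the arm can. A call is refused whole if a number of a shift passes 0.0625 or a number of a turn 10.7, either way. A call with a gripper value outside its range is refused whole. "hand" is the gripper command: -1 is fully open, 1 is shut, values between are in proportion, set as the call begins (left out, the last holds). The fingers move at their own pace and stop on an object; "grip_force" is the grip in N (left out, the last holds). Time passes only in rows, so rows that do not move let the fingers close. It gives the time, the measured TCP pose, the force and the opening at its end, in the units of the state.
- sensors.state(): the state, without advancing time (a new reading comes with each control period).
- cams.get_image(name): name is "scene" or "top"; returns the picture (384x512x3 uint8, red, green, blue); there is no depth.
- cams.camera_params(name): a dict with "fx", "fy", "cx", "cy" (pixels), "world_from_camera" (4x4, takes a point from camera to world coordinates). Camera axes: x right, y up, looking along -z (the intrinsics and any distortion apply to the point x, -y, -z); pixel columns grow to the right and rows downward; lengths in m; the calibration is good to about 2 mm. A picture is of the moment at which its call begins. camera_params takes no time and is no camera call.
- env.finish_job(): hands the job in, once; it reports no verdict.
The state is a dict: "clock": time; "qpos": joint angles; "joint_vel": joint speeds; "tau": joint torques, N m; "ee_pos": TCP position; "ee_rot": TCP orientation; "force": force on the tool from outside, world axes, zero at the start; "moment": the same for the moment, N m; "finger_gap": finger opening in m.
Only numpy, scipy, OpenCV 4.12 (cv2) and the standard library are available. Lean on these libraries where they do the work, as an engineer would, in place of code of your own. Each camera call takes 0.05 s, during which the arm holds its last target.

## Working session

There is one attempt and no reset: what is moved stays moved. The work goes in short steps, Python scripts to look and compute and a tool call to move; the robot and the scene stay as the last step left them, time stands still between calls to the robot, and variables do not carry over. Pictures are saved under pics/ and viewed, and the job is handed in when it is done.

Besides the shell and the picture viewer there is one more tool, called after "Request:" as name(argument=value, ...), one argument or row to a line, values as JSON. move_arm: Moves the arm, as the interface text tells. Its arguments: {"type":"object","properties":{"offset":{"type":"array"},"twist":{"type":"array"},"hand":{"type":"number"},"grip_force":{"type":"number"}},"required":["offset","twist"]}

```bash
ls; mkdir -p pics; python3 - <<'E'
from cell import sensors,cams,env
import cv2
s=sensors.state();print(s)
for n in("scene","top"):
    im=cams.get_image(n);cv2.imwrite(f"pics/{n}0.png",cv2.resize(im[...,::-1],(800,600),interpolation=cv2.INTER_CUBIC));cv2.imwrite(f"pics/{n}0raw.png",im[...,::-1])
    print(cams.camera_params(n))
E
```

```text
pics
{'clock': 0.0, 'qpos': array([-1.31229829e+00,  5.28138099e-02,  1.40175433e+00, -7.70210771e-06,
        1.68857200e+00, -7.03109982e-02]), 'joint_vel': array([ 0.00035139,  0.0010945 ,  0.00183877, -0.00053515, -0.00117147,
       -0.00037907]), 'tau': array([ 5.95381644e-04, -3.81665826e+01, -3.60187948e+01, -1.90644352e-05,
        6.10531060e-03,  8.30561049e-06]), 'ee_pos': array([ 0.16946757, -0.49657616,  0.23046949]), 'ee_rot': array([ 8.13300205e-01, -5.81843774e-01, -5.98543576e-04, -4.90349353e-04]), 'force': array([ 0.22684   , -0.74789909, -0.06579076]), 'moment': array([0.03106248, 0.00091377, 0.00624927]), 'finger_gap': 0.0855240428383611}
{'fx': 373.66482148066257, 'fy': 373.66482148066257, 'cx': 252.11094037155945, 'cy': 189.86046871219, 'world_from_camera': array([[-6.52736236e-01, -6.24927042e-01,  4.28254128e-01,
         9.92114208e-01],
       [ 7.57585028e-01, -5.38867243e-01,  3.68357192e-01,
         2.74892064e-01],
       [ 5.75750881e-04,  5.64879003e-01,  8.25173546e-01,
         8.86063258e-01],
       [ 0.00000000e+00,  0.00000000e+00,  0.00000000e+00,
         1.00000000e+00]])}
{'fx': 356.86101864075965, 'fy': 356.86101864075965, 'cx': 263.47323782335224, 'cy': 195.93912879030742, 'world_from_camera': array([[ 0.01271624,  0.99901452, -0.04252392,  0.50366435],
       [-0.99974981,  0.01191996, -0.0189269 , -0.10844816],
       [-0.01840136,  0.04275396,  0.99891616,  1.16351215],
       [ 0.        ,  0.        ,  0.        ,  1.        ]])}
```

View pics/scene0.png

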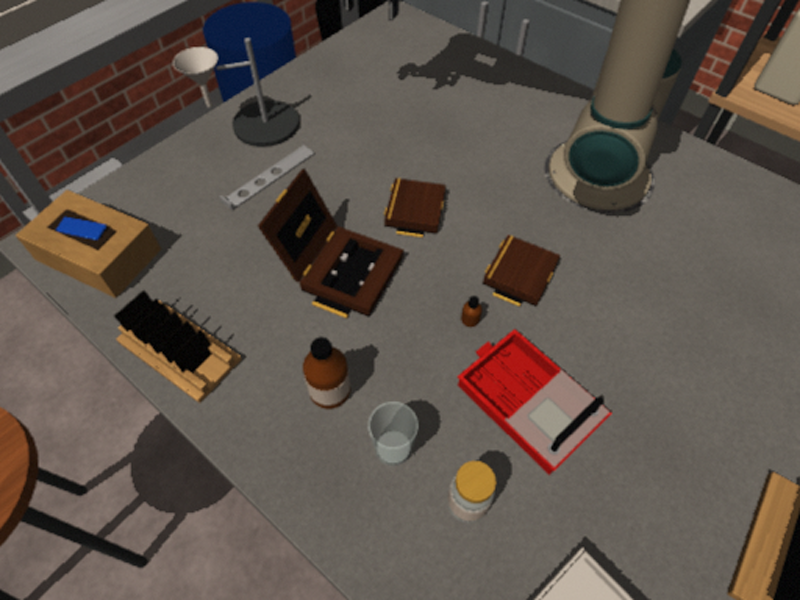

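View pics/top0.png

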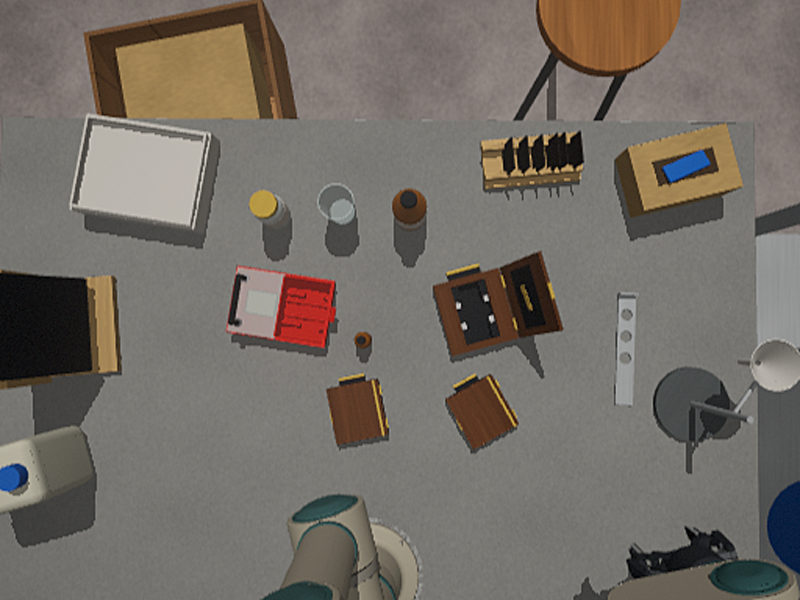

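```bash
python3 - <<'E'
import cv2
def crop(n,x0,y0,w,h,k,o):
    im=cv2.imread(f"pics/{n}0raw.png")[y0:y0+h,x0:x0+w]
    im=cv2.resize(im,None,fx=k,fy=k,interpolation=cv2.INTER_CUBIC)
    for i in range(0,w,10):
        cv2.line(im,(i*k,0),(i*k,5 if i%20 else 12),(0,255,255),1)
        if i%20==0: cv2.putText(im,str(x0+i),(i*k+2,12),0,.4,(0,255,255),1)
    for j in range(0,h,10):
        cv2.line(im,(0,j*k),(5 if j%20 else 12,j*k),(0,255,255),1)
        if j%20==0: cv2.putText(im,str(y0+j),(2,j*k+12),0,.4,(0,255,255),1)
    cv2.imwrite(f"pics/{o}.png",im)
crop("top",140,160,80,70,8,"ttray")
crop("top",270,150,100,85,8,"thold")
crop("scene",285,205,110,100,6,"stray")
crop("scene",160,100,110,110,5,"shold")
E
```

```text
(no output)
```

View pics/ttray.png

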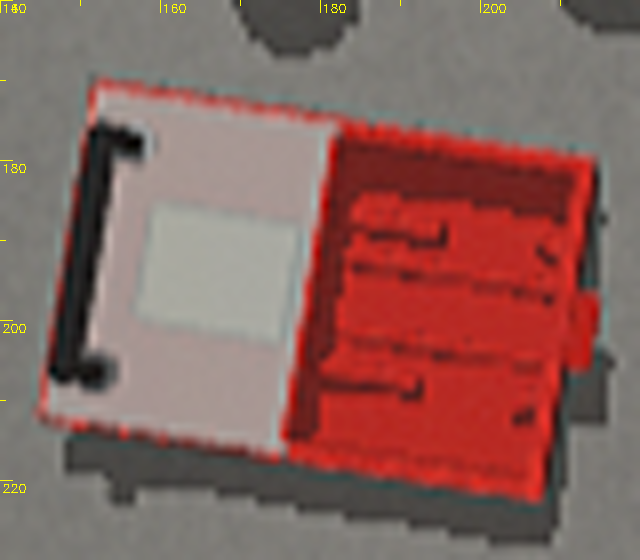

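View pics/thold.png

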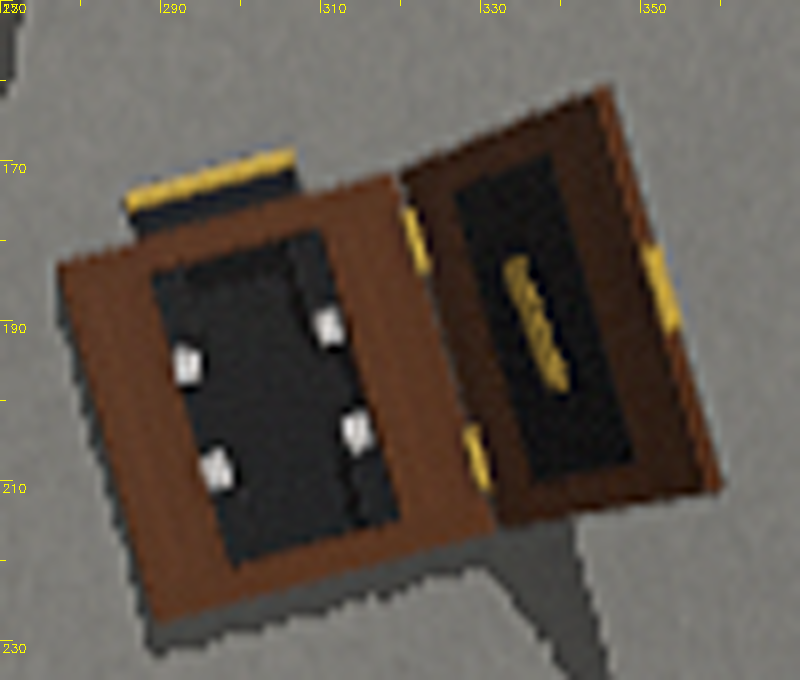

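View pics/stray.png

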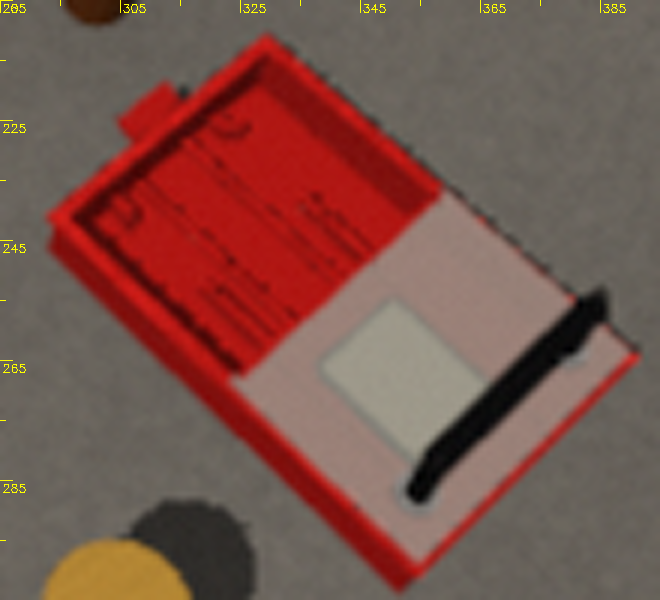

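View pics/shold.png

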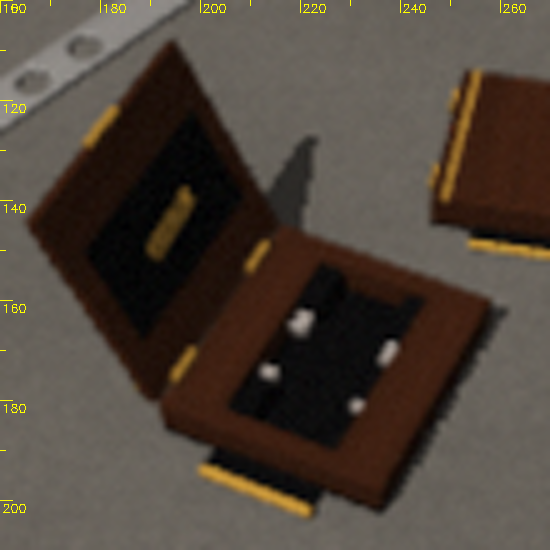

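```bash
cat > h.py <<'E'
import numpy as np, cv2
from cell import sensors,cams,env
from scipy.optimize import least_squares
from scipy.spatial.transform import Rotation as R
P={n:cams.camera_params(n) for n in("scene","top")}
def proj(n,p):
    c=P[n];M=np.linalg.inv(c["world_from_camera"]);q=np.asarray(p)@M[:3,:3].T+M[:3,3]
    return np.stack([c["fx"]*q[...,0]/-q[...,2]+c["cx"],c["fy"]*-q[...,1]/-q[...,2]+c["cy"]],-1)
def ray(n,uv,z):
    c=P[n];W=c["world_from_camera"];d=W[:3,:3]@np.array([(uv[0]-c["cx"])/c["fx"],-(uv[1]-c["cy"])/c["fy"],-1]);o=W[:3,3]
    return o+d*(z-o[2])/d[2]
def cp(x0,y0,k,uv):  # crop px -> raw px
    return (np.asarray(uv,float)+.5)/k-.5+np.array([x0,y0])
def rz(a):return R.from_euler('z',a).as_matrix()
def crop(im,x0,y0,w,h,k,o):
    im=cv2.resize(im[y0:y0+h,x0:x0+w,::-1],None,fx=k,fy=k,interpolation=cv2.INTER_CUBIC)
    for i in range(0,w,10):
        cv2.line(im,(i*k,0),(i*k,5 if i%20 else 12),(0,255,255),1)
        if i%20==0: cv2.putText(im,str(x0+i),(i*k+2,12),0,.4,(0,255,255),1)
    for j in range(0,h,10):
        cv2.line(im,(0,j*k),(5 if j%20 else 12,j*k),(0,255,255),1)
        if j%20==0: cv2.putText(im,str(y0+j),(2,j*k+12),0,.4,(0,255,255),1)
    cv2.imwrite(f"pics/{o}.png",im)
E
python3 - <<'E'
from h import *
def fit(pts,obs,x0):
    def f(x):
        return np.concatenate([(proj(n,np.array(pts[i])@rz(x[2]).T+[x[0],x[1],0])-uv).ravel() for n,i,uv in obs])
    r=least_squares(f,x0,loss='soft_l1');return r.x,f(r.x).reshape(-1,2)
pts=dict(hp=(-.099,.066,.034),op=(.099,.066,.034),on=(.099,-.066,.034),hn=(-.099,-.066,.034))
T=lambda a:cp(140,160,8,a);S=lambda a:cp(285,205,6,a)
ot=[("top","hp",T((92,82))),("top","op",T((597,158))),("top","on",T((543,500))),("top","hn",T((40,422)))]
os_=[("scene","on",S((267,35))),("scene","op",S((50,216))),("scene","hn",S((638,355))),("scene","hp",S((415,580)))]
for o in(ot,os_,ot+os_):
    x,r=fit(pts,o,[.5,.1,-1.6]);print("tray",x.round(4),r.round(2).tolist())
pts=dict(pp=(.075,.07,.024),pn=(.075,-.07,.024),np=(-.075,.07,.024),nn=(-.075,-.07,.024))
T=lambda a:cp(270,150,8,a);S=lambda a:cp(160,100,5,a)
ot=[("top","pp",T((57,262))),("top","pn",T((390,175))),("top","nn",T((498,530))),("top","np",T((155,622)))]
os_=[("scene","nn",S((277,225))),("scene","np",S((490,300))),("scene","pp",S((380,494))),("scene","pn",S((163,405)))]
for o in(ot,os_,ot+os_):
    x,r=fit(pts,o,[.45,-.2,0]);print("hold",x.round(4),r.round(2).tolist())
H=x
def fd(a):
    o=[]
    for n,s,uv in[("top",1,T((597,95))),("top",-1,T((705,490))),("scene",-1,S((172,40))),("scene",1,S((27,225)))]:
        p=np.array([s*.075,-.07+.14*np.cos(a[0]),.0245+.14*np.sin(a[0])])@rz(H[2]).T+[H[0],H[1],0]
        o.append(proj(n,p)-uv)
    return np.concatenate(o)
r=least_squares(fd,[1.85]);print("door",r.x,r.fun.round(2))
# bystanders from top (800px view /1.5625)
for n,uv,z in[("dropper",(363,340),.06),("collod",(409,199),.15),("beaker",(337,203),.095),("varn",(263,204),.11)]:
    print(n,ray("top",np.array(uv)/1.5625,z).round(3))
for n,uv,z in[("dropper",(474,302),.06),("collod",(321,346),.15),("varn",(476,474),.11)]:
    print(n,ray("scene",np.array(uv)/1.5625,z).round(3))
E
```

```text
tray [ 0.5489  0.181  -1.7048] [[0.94, 1.11], [-1.13, 0.54], [-0.71, -1.11], [0.86, -0.5]]
tray [ 0.5485  0.1832 -1.7166] [[0.01, 0.98], [0.69, 0.12], [-1.38, 0.43], [0.25, -1.89]]
tray [ 0.5486  0.1826 -1.7132] [[0.67, 0.97], [-1.49, 0.92], [-1.41, -0.78], [0.25, -0.69], [-0.35, 0.89], [0.44, 0.14], [-1.62, 0.15], [0.17, -2.05]]
hold [ 0.5436 -0.216   0.2805] [[-0.21, 0.02], [0.4, -0.72], [-0.28, 0.21], [0.1, 0.37]]
hold [ 0.5429 -0.2147  0.2881] [[0.62, 0.07], [0.06, -0.22], [0.12, -0.34], [-0.91, 0.5]]
hold [ 0.5432 -0.2153  0.2844] [[-0.47, 0.24], [0.09, -0.67], [-0.41, 0.22], [0.02, 0.54], [0.53, -0.01], [-0.11, -0.19], [-0.25, -0.37], [-1.18, 0.33]]
door [1.98426902] [-0.51 -1.15  0.83  0.48  0.01  0.12  0.43  0.02]
dropper [0.482 0.008 0.06 ]
collod [ 0.744 -0.082  0.15 ]
beaker [0.748 0.059 0.095]
varn [0.741 0.199 0.11 ]
dropper [0.483 0.017 0.06 ]
collod [ 0.744 -0.077  0.15 ]
varn [0.735 0.198 0.11 ]
```

```bash
python3 - <<'E'
from h import *
c=np.array([.5487,.1818]);a=-1.710
h=np.array([*(c+rz(a)[:2,:2]@[-.08,0]),.075])
for d in(-.046,0,.046):
    p=h+rz(a)@[0,d,0]
    print(p.round(4),"top",((proj("top",p)-[140,160])*8+3.5).round(0),"scene",((proj("scene",p)-[285,205])*6+2.5).round(0))
s=sensors.state();print(s["ee_pos"],R.from_quat(s["ee_rot"]).as_matrix().round(3))
E
```

```text
[0.5142 0.2674 0.075 ] top [ 64. 373.] scene [587. 309.]
[0.5598 0.261  0.075 ] top [ 84. 255.] scene [513. 383.]
[0.6054 0.2546 0.075 ] top [103. 137.] scene [435. 459.]
[ 0.16948646 -0.49660763  0.23054653] [[ 0.323 -0.946 -0.   ]
 [-0.946 -0.323  0.001]
 [-0.001 -0.    -1.   ]]
```

Request:
move_arm(
  offset=[
    [-0.042, -0.044, 0],
    [-0.042, -0.044, 0],
    [-0.042, -0.044, 0],
    [-0.042, -0.044, 0],
    [-0.042, -0.044, 0],
    [-0.042, -0.044, 0],
    [-0.042, -0.044, 0],
    [-0.042, -0.044, 0],
    [-0.042, -0.044, 0],
    [-0.042, -0.044, 0],
  ],
  twist=[
    [0, 0, 0],
    [0, 0, 0],
    [0, 0, 0],
    [0, 0, 0],
    [0, 0, 0],
    [0, 0, 0],
    [0, 0, 0],
    [0, 0, 0],
    [0, 0, 0],
    [0, 0, 0],
  ],
  hand=-1,
)

```text
clock: 1.35
ee_pos: [0.4508, 0.0447, 0.2311]
ee_rot: [0.813, -0.582, 0.0, 0.0]
force: [1.6, -0.7, -0.2]
finger_gap: 0.0855
```

Request:
move_arm(
  offset=[
    [-0.042, -0.044, 0],
    [-0.042, -0.044, 0],
    [-0.042, -0.044, 0],
    [-0.042, -0.0435, 0],
    [0, 0, 0],
    [0, 0, 0],
    [0, 0, 0],
    [0, 0, 0],
    [0, 0, 0],
    [0, 0, 0],
  ],
  twist=[
    [0, 0, 0],
    [0, 0, 0],
    [0, 0, 0],
    [0, 0, 0],
    [0, 0, -10.2],
    [0, 0, -10.2],
    [0, 0, -10.2],
    [0, 0, -10.2],
    [0, 0, -10.2],
    [0, 0, -10.2],
  ],
)

```text
clock: 2.6
ee_pos: [0.562, 0.2583, 0.2306]
ee_rot: [0.996, -0.084, -0.001, 0.0]
force: [0.3, 0.3, -0.0]
finger_gap: 0.0854
```

Request:
move_arm(
  offset=[
    [0, 0, 0],
    [0, 0, 0],
    [0, 0, 0],
    [0, 0, 0],
    [0, 0, 0],
    [0, 0, 0],
    [0, 0, 0],
    [0, 0, 0],
    [0, 0, 0],
    [0, 0, 0],
  ],
  twist=[
    [0, 0, -10.2],
    [0, 0, -10.2],
    [0, 0, -10.2],
    [0, 0, -10.2],
    [0, 0, -10.2],
    [0, 0, -10.2],
    [0, 0, -10.2],
    [0, 0, -10.2],
    [0, 0, -10.2],
    [0, 0, 0],
  ],
)

```text
clock: 3.85
ee_pos: [0.5621, 0.2583, 0.2307]
ee_rot: [0.756, 0.654, -0.0, -0.0]
force: [-0.4, 0.8, 0.2]
finger_gap: 0.0854
```

Request:
move_arm(
  offset=[
    [0.003, -0.002, 0.03],
    [0, 0, 0.045],
    [0, 0, 0.045],
    [0, 0, 0.035],
    [0, 0, 0.018],
    [0, 0, 0],
  ],
  twist=[
    [0, 0, 0],
    [0, 0, 0],
    [0, 0, 0],
    [0, 0, 0],
    [0, 0, 0],
    [0, 0, 0],
  ],
)

```text
clock: 4.6
ee_pos: [0.5602, 0.2614, 0.0573]
ee_rot: [0.756, 0.654, -0.001, -0.0]
force: [-0.1, 0.5, 1.2]
finger_gap: 0.0857
```

```bash
python3 - <<'E'
from h import *
print(sensors.state()["ee_pos"])
crop(cams.get_image("scene"),300,190,110,110,5,"s1")
crop(cams.get_image("top"),130,150,100,90,6,"t1")
E
```

```text
[0.56015971 0.26139021 0.05728622]
```

View pics/s1.png

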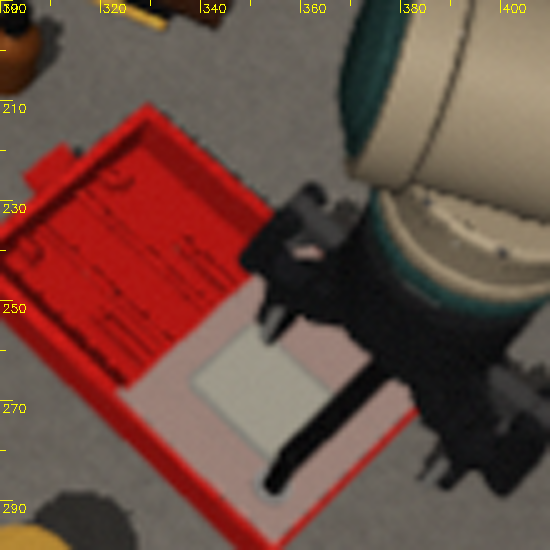

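Request:
move_arm(
  offset=[
    [0, 0, 0],
    [0, 0, 0],
    [0, 0, 0],
    [0, 0, 0],
    [0, 0, 0],
    [0, 0, 0],
    [0, 0, 0],
    [0, 0, 0],
  ],
  twist=[
    [0, 0, 0],
    [0, 0, 0],
    [0, 0, 0],
    [0, 0, 0],
    [0, 0, 0],
    [0, 0, 0],
    [0, 0, 0],
    [0, 0, 0],
  ],
  hand=1,
  grip_force=60,
)

```text
clock: 5.7
ee_pos: [0.5608, 0.2617, 0.0585]
ee_rot: [0.756, 0.655, 0.0, 0.0]
force: [-0.5, 0.1, 4.0]
finger_gap: 0.01
```

```bash
python3 - <<'E'
from h import *
s=sensors.state();Rm=R.from_quat(s["ee_rot"]).as_matrix();p=s["ee_pos"];print(s["force"],s["moment"],p)
# tray frame in tool: tool x=-tray x, tool y = ? bar at tool z -0.019+?; bar z 0.075
ex=-Rm[:,0].copy();ex[2]=0;ex/=np.linalg.norm(ex)
bar=np.array([p[0],p[1],.075]);piv=bar+ex*.179;piv[2]=0
print("tray c",bar+ex*.08,"yaw",np.arctan2(ex[1],ex[0]))
ax=np.cross(ex,[0,0,1.]);  # rotate lifting -x end : tray y = z x ex ; 
ty=np.cross([0,0,1.],ex)
# hooded end (-ex) up => rotation about +ty: ty x (-ex) = +z?
print(np.cross(ty,-ex))
T=np.eye(4);T[:3,:3]=Rm;T[:3,3]=p
n=10;d=2.6
for i in range(1):
    Q=R.from_rotvec(ty*np.radians(d)).as_matrix()
    N=np.eye(4);N[:3,:3]=Q@Rm;N[:3,3]=piv+Q@(p-piv)
    D=np.linalg.inv(T)@N
    print("row",D[:3,3].round(5),np.degrees(R.from_matrix(D[:3,:3]).as_rotvec()).round(3))
    for k in(1,10):
        Z=T@np.linalg.matrix_power(D,k);print(Z[:3,3])
E
```

```text
[-0.50969278  0.11676005  3.95797097] [-0.05375228  0.13010271  0.01511102] [0.56076683 0.26165011 0.05853561]
tray c [0.54941165 0.18246008 0.075     ] yaw -1.713217020829605
[0. 0. 1.]
row [-0.00284  0.      -0.00806] [0.0e+00 2.6e+00 1.0e-03]
[0.56036378 0.25883924 0.06659533]
[0.55455325 0.21831714 0.1310799 ]
```

Request:
move_arm(
  offset=[
    [-0.0028, 0, -0.008],
    [-0.0028, 0, -0.008],
    [-0.0028, 0, -0.008],
    [-0.0028, 0, -0.008],
    [-0.0028, 0, -0.008],
    [-0.0028, 0, -0.008],
  ],
  twist=[
    [0, 2.6, 0],
    [0, 2.6, 0],
    [0, 2.6, 0],
    [0, 2.6, 0],
    [0, 2.6, 0],
    [0, 2.6, 0],
  ],
)

```text
clock: 6.45
ee_pos: [0.557, 0.2395, 0.1032]
ee_rot: [0.749, 0.649, 0.102, -0.09]
force: [-0.1, -0.4, -2.9]
finger_gap: 0.0097
```

```bash
python3 - <<'E'
from h import *
s=sensors.state();print(s["force"],s["moment"],s["finger_gap"])
crop(cams.get_image("scene"),285,170,115,120,5,"s2")
E
```

```text
[-0.05675519 -0.39611323 -2.93681362] [-0.21831344  0.03943636 -0.02096472] 0.009726072751343861
```

View pics/s2.png

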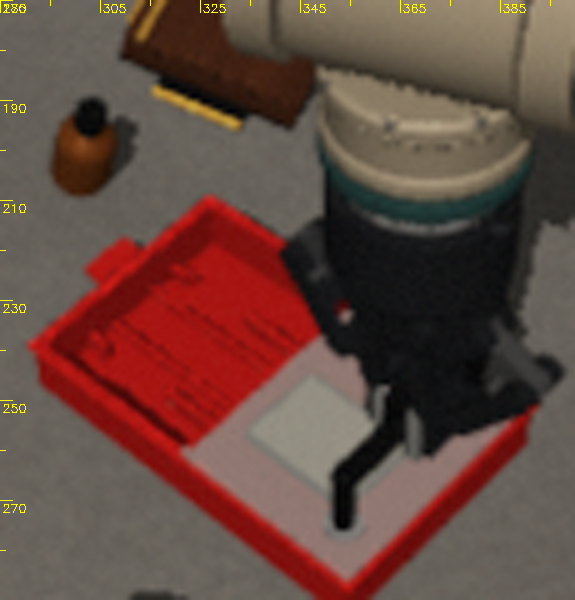

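Request:
move_arm(
  offset=[
    [-0.0028, 0, -0.008],
    [-0.0028, 0, -0.008],
    [-0.0028, 0, -0.008],
    [-0.0028, 0, -0.008],
    [0, 0, 0],
    [0, 0, 0],
    [0, 0, 0],
    [0, 0, 0],
    [0, 0, 0],
    [0, 0, 0],
  ],
  twist=[
    [0, 2.6, 0],
    [0, 2.6, 0],
    [0, 2.6, 0],
    [0, 2.6, 0],
    [0, 0, 0],
    [0, 0, 0],
    [0, 0, 0],
    [0, 0, 0],
    [0, 0, 0],
    [0, 0, 0],
  ],
)

```text
clock: 7.75
ee_pos: [0.5545, 0.2189, 0.1302]
ee_rot: [0.736, 0.638, 0.17, -0.147]
force: [0.0, 0.1, -2.6]
finger_gap: 0.0099
```

```bash
python3 - <<'E'
from h import *
s=sensors.state();print(s["force"],s["moment"],s["finger_gap"])
crop(cams.get_image("scene"),285,170,115,120,5,"s3")
E
```

```text
[ 0.01395358  0.10113108 -2.60949919] [-0.45810112  0.12301677 -0.0386213 ] 0.009932733144124555
```

View pics/s3.png

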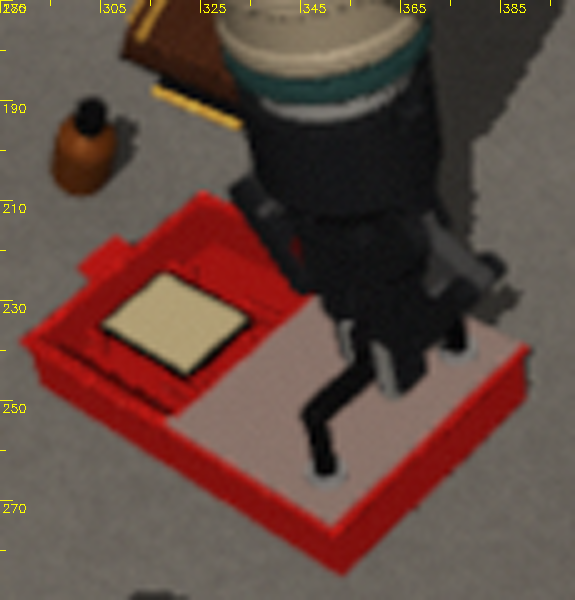

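Request:
move_arm(
  offset=[
    [0.0024, 0, 0.0081],
    [0.0024, 0, 0.0081],
    [0.0024, 0, 0.0081],
    [0.0024, 0, 0.0081],
    [0.0024, 0, 0.0081],
    [0.0024, 0, 0.0081],
    [0.0024, 0, 0.0081],
    [0.0024, 0, 0.0081],
    [0.0024, 0, 0.0081],
    [0, 0, 0],
  ],
  twist=[
    [0, -2.6, 0],
    [0, -2.6, 0],
    [0, -2.6, 0],
    [0, -2.6, 0],
    [0, -2.6, 0],
    [0, -2.6, 0],
    [0, -2.6, 0],
    [0, -2.6, 0],
    [0, -2.6, 0],
    [0, 0, 0],
  ],
)

```text
clock: 9.05
ee_pos: [0.5599, 0.2593, 0.0658]
ee_rot: [0.755, 0.655, 0.017, -0.015]
force: [-0.8, 0.0, -1.2]
finger_gap: 0.0096
```

Request:
move_arm(
  offset=[
    [0.0012, 0, 0.004],
    [0.0012, 0, 0.004],
    [0, 0, 0],
    [0, 0, 0],
  ],
  twist=[
    [0, -1.3, 0],
    [0, -1.3, 0],
    [0, 0, 0],
    [0, 0, 0],
  ],
)

```text
clock: 9.55
ee_pos: [0.5607, 0.2612, 0.0586]
ee_rot: [0.756, 0.655, 0.0, -0.0]
force: [-0.3, 0.9, -0.9]
finger_gap: 0.01
```

Request:
move_arm(
  offset=[
    [0, 0, 0.0008],
    [0, 0, 0],
  ],
  twist=[
    [0, 0, 0],
    [0, 0, 0],
  ],
)

```text
clock: 9.8
ee_pos: [0.5608, 0.2612, 0.0585]
ee_rot: [0.756, 0.655, 0.0, 0.0]
force: [-2.8, 0.4, 4.3]
finger_gap: 0.0095
```

Request:
move_arm(
  offset=[
    [0, 0, 0],
    [0, 0, 0],
    [0, 0, 0],
    [0, 0, 0],
    [0, 0, 0],
    [0, 0, 0],
  ],
  twist=[
    [0, 0, 0],
    [0, 0, 0],
    [0, 0, 0],
    [0, 0, 0],
    [0, 0, 0],
    [0, 0, 0],
  ],
  hand=0,
)

```text
clock: 10.55
ee_pos: [0.5606, 0.2611, 0.0576]
ee_rot: [0.756, 0.655, -0.0, 0.0]
force: [0.2, 0.6, 0.2]
finger_gap: 0.0424
```

Request:
move_arm(
  offset=[
    [0, 0, -0.03],
    [0, 0, -0.05],
    [0, 0, -0.05],
    [0, 0, -0.05],
  ],
  twist=[
    [0, 0, 0],
    [0, 0, 0],
    [0, 0, 0],
    [0, 0, 0],
  ],
)

```text
clock: 11.05
ee_pos: [0.5604, 0.2611, 0.2393]
ee_rot: [0.756, 0.655, 0.0, 0.0]
force: [0.3, 0.1, 0.6]
finger_gap: 0.0425
```

```bash
python3 - <<'E'
from h import *
crop(cams.get_image("scene"),280,200,110,105,6,"s4")
crop(cams.get_image("top"),140,160,85,70,8,"t4")
E
```

```text
(no output)
```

View pics/s4.png

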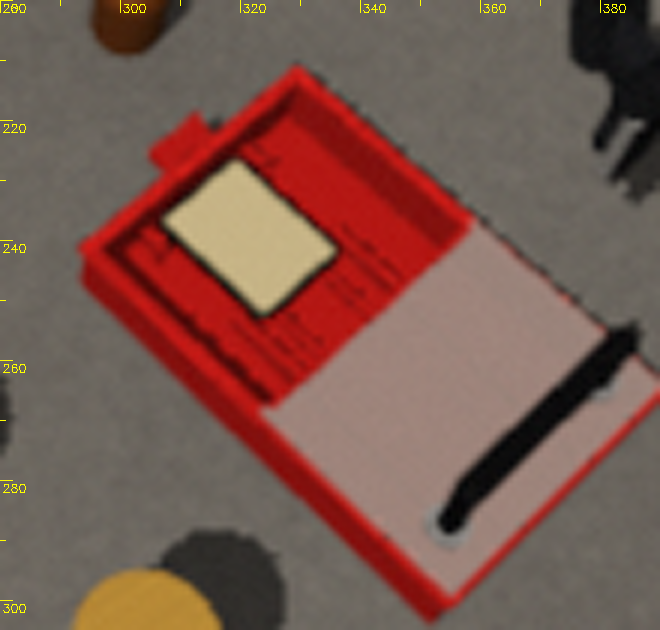

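View pics/t4.png

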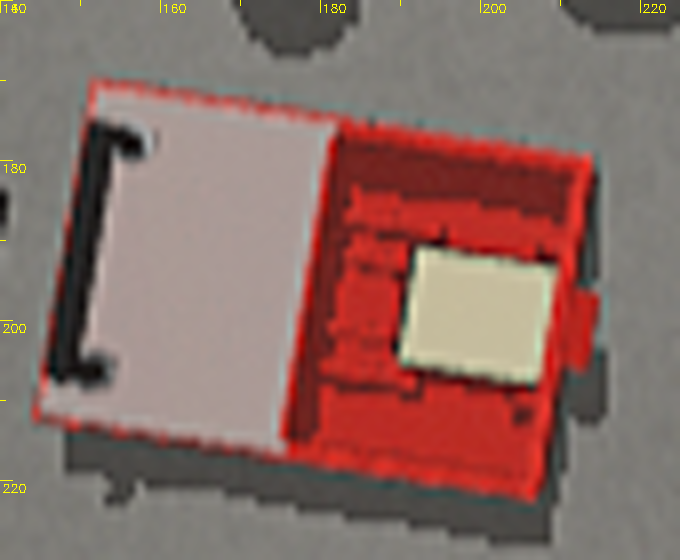

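```bash
python3 - <<'E'
from h import *
t=[ray("top",cp(140,160,8,u),.013) for u in[(420,245),(557,265),(540,383),(398,365)]]
s=[ray("scene",cp(280,200,6,u),.013) for u in[(265,317),(163,220),(236,160),(340,250)]]
for c in(np.array(t),np.array(s)):
    m=c.mean(0);d1=(c[1]+c[2]-c[0]-c[3])/2;d2=(c[0]+c[1]-c[2]-c[3])/2
    print(m.round(4),np.linalg.norm(d1).round(4),np.linalg.norm(d2).round(4),np.arctan2(d1[1],d1[0]).round(3),np.arctan2(d2[1],d2[0]).round(3))
a=-1.711
for c in([.5488,.1824],[.5494,.1825]):print((np.array(c)+rz(a)[:2,:2]@[.063,0]).round(4))
# tray from top again
E
```

```text
[0.5407 0.1207 0.013 ] 0.0572 0.0488 -1.694 -0.143
[0.5385 0.1222 0.013 ] 0.0601 0.0467 -1.705 -0.146
[0.54 0.12]
[0.5406 0.1201]
```

Request:
move_arm(
  offset=[
    [-0.0474, 0, 0],
    [-0.0474, 0, 0],
    [-0.0474, 0, 0],
    [0, 0, 0],
    [0, 0, 0],
    [0, 0, 0],
    [0, 0, 0],
    [0, 0, 0],
    [0, 0, 0],
    [0, 0, 0],
  ],
  twist=[
    [0, 0, 0],
    [0, 0, 0],
    [0, 0, 0],
    [0, 0, 10],
    [0, 0, 10],
    [0, 0, 10],
    [0, 0, 10],
    [0, 0, 10],
    [0, 0, 10],
    [0, 0, 10],
  ],
  hand=-0.6,
)

```text
clock: 12.4
ee_pos: [0.5402, 0.1204, 0.2369]
ee_rot: [0.995, 0.1, -0.0, 0.0]
force: [0.0, 0.4, 0.5]
finger_gap: 0.0683
```

Request:
move_arm(
  offset=[
    [0, 0, 0.03],
    [0, 0, 0.05],
    [0, 0, 0.05],
    [0, 0, 0.04],
    [0, 0, 0.02],
    [0, 0, 0],
  ],
  twist=[
    [0, 0, 10],
    [0, 0, 10],
    [0, 0, 0],
    [0, 0, 0],
    [0, 0, 0],
    [0, 0, 0],
  ],
)

```text
clock: 13.15
ee_pos: [0.5389, 0.1201, 0.0454]
ee_rot: [0.997, -0.071, -0.002, 0.001]
force: [0.6, 0.6, 0.4]
finger_gap: 0.0684
```

```bash
python3 - <<'E'
from h import *
s=sensors.state();x=R.from_quat(s["ee_rot"]).as_matrix();print(s["ee_pos"],np.degrees(np.arctan2(x[1,0],x[0,0])),s["finger_gap"])
crop(cams.get_image("scene"),280,180,110,115,5,"s5")
E
```

```text
[0.53891539 0.12014052 0.04538815] -8.16301607522924 0.06841856214837974
```

View pics/s5.png

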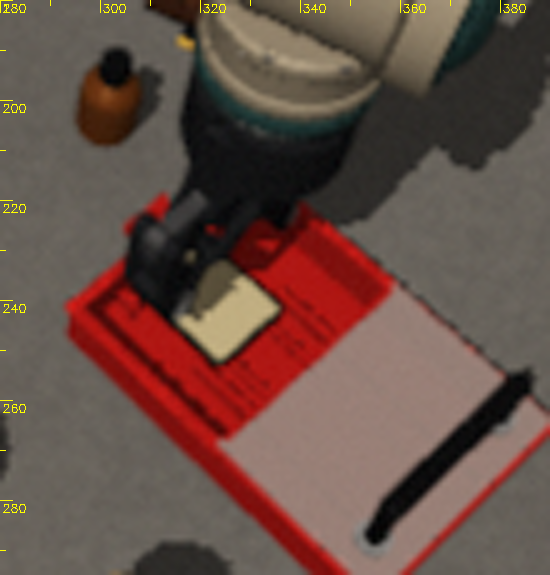

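Request:
move_arm(
  offset=[
    [0.001, 0, 0.02],
    [0, 0, 0.012],
    [0, 0, 0.005],
    [0, 0, 0.003],
    [0, 0, 0],
  ],
  twist=[
    [0, 0, 0],
    [0, 0, 0],
    [0, 0, 0],
    [0, 0, 0],
    [0, 0, 0],
  ],
)

```text
clock: 13.82
ee_pos: [0.5416, 0.1203, 0.008]
ee_rot: [0.997, -0.071, 0.0, 0.0]
force: [0.1, -0.3, -0.7]
finger_gap: 0.0685
```

```bash
python3 - <<'E'
from h import *
s=sensors.state();print(s["ee_pos"],s["force"],s["finger_gap"])
crop(cams.get_image("scene"),285,200,80,70,8,"s6")
E
```

```text
[0.54159651 0.12025321 0.00797919] [ 0.06926447 -0.31320085 -0.72242154] 0.06850590394645258
```

View pics/s6.png

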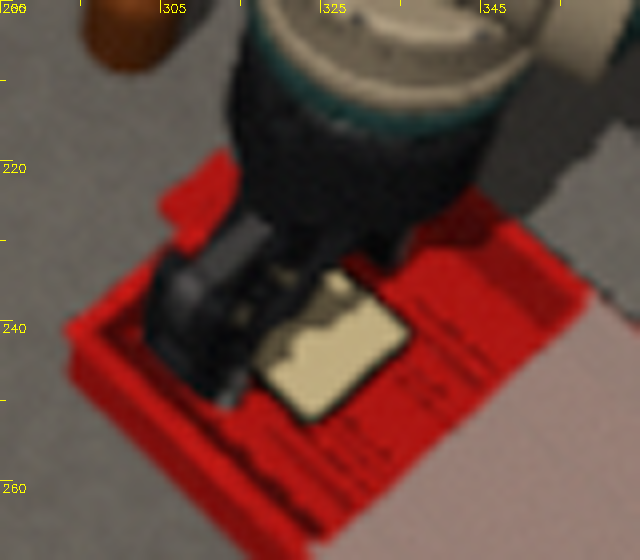

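Request:
move_arm(
  offset=[
    [-0.001, 0, 0.002],
    [0, 0, 0.002],
    [0, 0, 0],
  ],
  twist=[
    [0, 0, 0],
    [0, 0, 0],
    [0, 0, 0],
  ],
)

```text
clock: 14.25
ee_pos: [0.5403, 0.1204, 0.0034]
ee_rot: [0.997, -0.071, -0.0, 0.0]
force: [0.1, -0.5, -0.3]
finger_gap: 0.0683
```

Request:
move_arm(
  offset=[
    [0, 0, 0],
    [0, 0, 0],
    [0, 0, 0],
    [0, 0, 0],
    [0, 0, 0],
  ],
  twist=[
    [0, 0, 0],
    [0, 0, 0],
    [0, 0, 0],
    [0, 0, 0],
    [0, 0, 0],
  ],
  hand=0.2,
  grip_force=30,
)

```text
clock: 14.88
ee_pos: [0.5406, 0.1204, 0.0038]
ee_rot: [0.997, -0.071, 0.0, 0.0]
force: [0.6, 0.5, 2.2]
finger_gap: 0.0499
```

Request:
move_arm(
  offset=[
    [0, 0, -0.005],
    [0, 0, -0.01],
    [0, 0, -0.03],
    [0, 0, -0.04],
    [0, 0, -0.04],
    [0, 0, -0.04],
    [0, 0, -0.02],
    [0, 0, 0],
  ],
  twist=[
    [0, 0, 0],
    [0, 0, 0],
    [0, 0, 0],
    [0, 0, 0],
    [0, 0, 0],
    [0, 0, 0],
    [0, 0, 0],
    [0, 0, 0],
  ],
)

```text
clock: 15.88
ee_pos: [0.5412, 0.1205, 0.191]
ee_rot: [0.997, -0.071, 0.002, -0.0]
force: [0.4, 0.8, -1.7]
finger_gap: 0.0497
```

```bash
python3 - <<'E'
from h import *
s=sensors.state();print(s["ee_pos"],s["force"],s["finger_gap"])
crop(cams.get_image("scene"),280,130,120,120,5,"s7")
crop(cams.get_image("top"),140,140,110,100,6,"t7")
h=np.array([.5432,-.2153]);p=s["ee_pos"][:2]
print(h-p)
E
```

```text
[0.54117486 0.12045279 0.19104157] [ 0.35335634  0.77274805 -1.70607038] 0.04969890297953401
[ 0.00202514 -0.33575279]
```

View pics/s7.png

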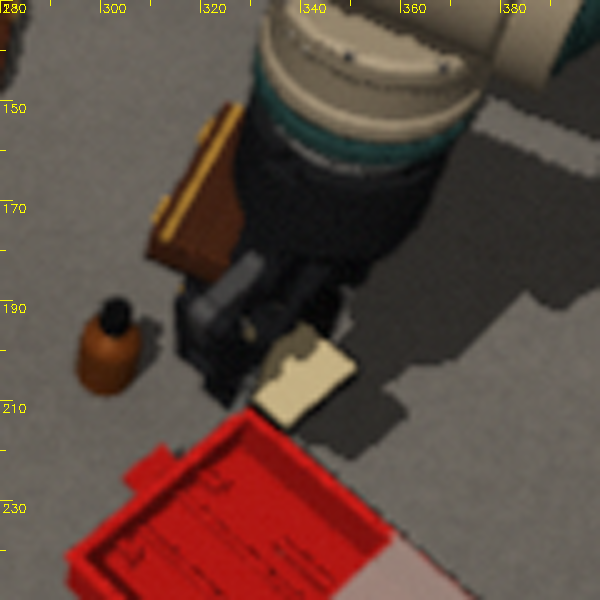

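View pics/t7.png

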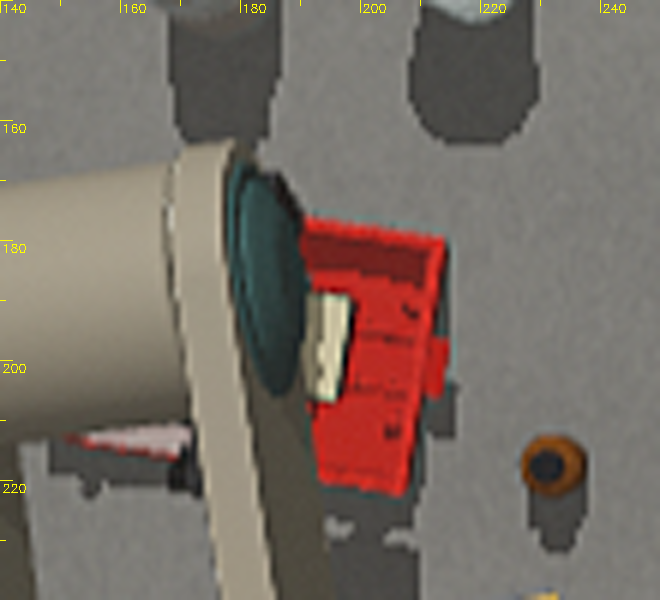

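Request:
move_arm(
  offset=[
    [0.004, 0.025, 0],
    [0.007, 0.047, 0],
    [0.007, 0.047, 0],
    [0.007, 0.047, 0],
    [0.007, 0.047, 0],
    [0.007, 0.047, 0],
    [0.007, 0.047, 0],
    [0.004, 0.025, 0],
  ],
  twist=[
    [0, 0, 0],
    [0, 0, -4],
    [0, 0, -4],
    [0, 0, -4],
    [0, 0, -4],
    [0, 0, -4],
    [0, 0, -4],
    [0, 0, -0.5],
  ],
)

```text
clock: 16.98
ee_pos: [0.6017, -0.2085, 0.1863]
ee_rot: [0.99, 0.142, -0.002, -0.001]
force: [0.5, -0.4, -0.2]
finger_gap: 0.0496
```

```bash
python3 - <<'E'
from h import *
s=sensors.state();x=R.from_quat(s["ee_rot"]).as_matrix();print(s["ee_pos"],np.degrees(np.arctan2(x[1,0],x[0,0])),s["finger_gap"])
d=np.array([.5432,-.2153,.1])-s["ee_pos"];print(x.T@d)
E
```

```text
[ 0.60165381 -0.2085444   0.18625974] 16.27733387268464 0.0496135025626918
[-0.05775733 -0.00974277  0.08644303]
```

Request:
move_arm(
  offset=[
    [-0.03, -0.005, 0],
    [-0.028, -0.005, 0.02],
    [0, 0, 0.05],
    [0, 0, 0.04],
    [0, 0, 0],
    [0, 0, 0],
  ],
  twist=[
    [0, 0, 0],
    [0, 0, 0],
    [0, 0, 0],
    [0, 0, 0],
    [0, 0, 0],
    [0, 0, 0],
  ],
)

```text
clock: 17.73
ee_pos: [0.5442, -0.2134, 0.0799]
ee_rot: [0.99, 0.142, 0.001, 0.0]
force: [-0.2, 0.0, 0.8]
finger_gap: 0.0497
```

```bash
python3 - <<'E'
from h import *
s=sensors.state();x=R.from_quat(s["ee_rot"]).as_matrix();print(s["ee_pos"],np.degrees(np.arctan2(x[1,0],x[0,0])),s["finger_gap"],x[:,2])
d=np.array([.5432,-.2153,.1])-s["ee_pos"];print(x.T@d)
crop(cams.get_image("scene"),170,90,110,110,5,"s8")
crop(cams.get_image("top"),265,150,90,80,7,"t8")
E
```

```text
[ 0.54422463 -0.21335974  0.07987773] 16.341414803820385 0.04966661642878234 [ 1.12469280e-03 -6.12049217e-04 -9.99999180e-01]
[-0.0015109   0.00159178 -0.02012222]
```

View pics/s8.png

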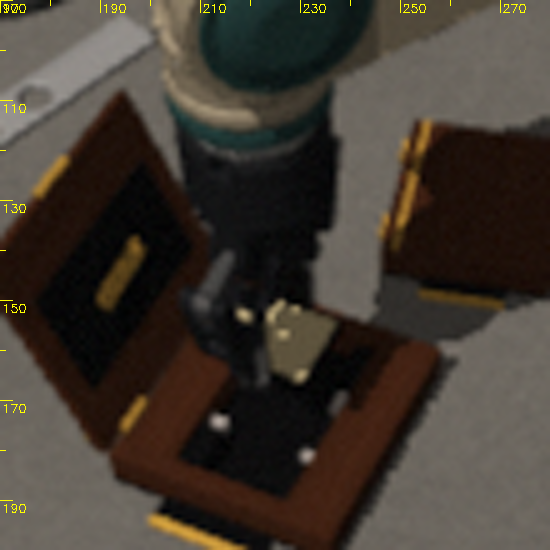

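View pics/t8.png

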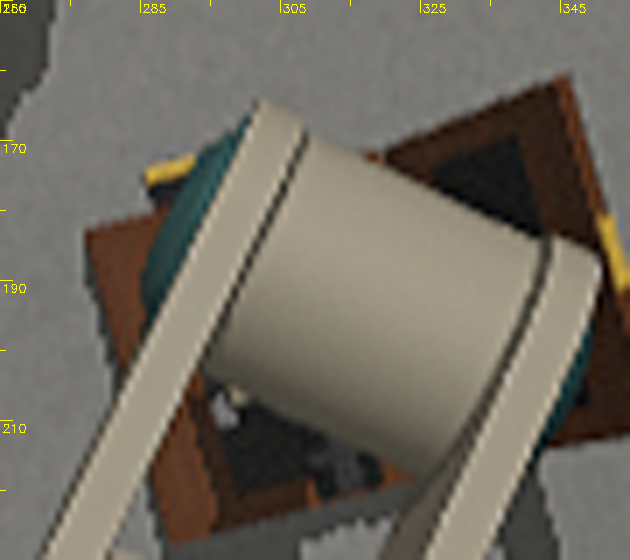

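```bash
python3 - <<'E'
from h import *
for z in(.013,.020):
  print(np.mean([ray("top",cp(270,150,8,u),z) for u in[(187,365),(329,327),(357,432),(217,470)]],0).round(4),
  np.mean([ray("scene",cp(160,100,5,u),z) for u in[(301,322),(269,372),(388,352),(357,405)]],0).round(4))
a=.2848;c=np.array([.5442,-.2134])
for u in[(338,320),(302,381)]:
  p=ray("scene",cp(170,90,5,u),.089);print(p.round(4),(rz(a).T[:2,:2]@(p[:2]-c)).round(4))
for l in[(-.0255,.032,.089),(.0255,.032,.089),(.0255,.0,.089)]:
  q=np.array([*(c+rz(a)[:2,:2]@l[:2]),l[2]]);print(((proj("scene",q)-[170,90])*5+2).round(0))
E
```

```text
[ 0.5431 -0.2161  0.013 ] [ 0.5424 -0.2154  0.013 ]
[ 0.5429 -0.2154  0.02  ] [ 0.546  -0.2114  0.02  ]
[ 0.5132 -0.1916  0.089 ] [-0.0236  0.0296]
[ 0.5578 -0.1777  0.089 ] [0.0231 0.0305]
[343. 319.]
[303. 385.]
[250. 366.]
```

Request:
move_arm(
  offset=[
    [-0.0014, 0.0013, 0.02],
    [0, 0, 0.02],
    [0, 0, 0.012],
    [0, 0, 0.005],
    [0, 0, 0],
    [0, 0, 0],
  ],
  twist=[
    [0, 0, 0],
    [0, 0, 0],
    [0, 0, 0],
    [0, 0, 0],
    [0, 0, 0],
    [0, 0, 0],
  ],
)

```text
clock: 18.58
ee_pos: [0.5432, -0.215, 0.0224]
ee_rot: [0.99, 0.142, 0.001, 0.0]
force: [0.6, 0.1, -0.2]
finger_gap: 0.0495
```

```bash
python3 - <<'E'
from h import *
s=sensors.state();x=R.from_quat(s["ee_rot"]).as_matrix();print(s["ee_pos"],s["force"])
d=np.array([.5432,-.2151,.0080])-s["ee_pos"];print(x.T@d)
crop(cams.get_image("scene"),190,120,70,70,8,"s9")
E
```

```text
[ 0.54317885 -0.21497154  0.02244619] [ 0.59327814  0.14943747 -0.24303027]
[-3.00849344e-05  1.14997365e-04  1.44462838e-02]
```

View pics/s9.png

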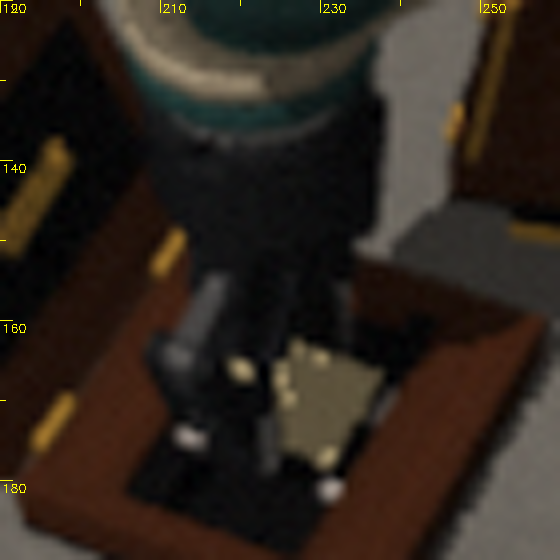

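```bash
python3 - <<'E'
from h import *
a=.2846;c=np.array([.5432,-.2153])
for u in[(382,370),(328,466)]:
  p=ray("scene",cp(190,120,8,u),.0316);print((rz(a).T[:2,:2]@(p[:2]-c)).round(4))
E
```

```text
[-0.0234  0.0289]
[0.0234 0.0302]
```

Request:
move_arm(
  offset=[
    [0, 0, 0.005],
    [0, 0, 0.004],
    [0, 0, 0.003],
    [0, 0, 0.001],
    [0, 0, 0],
  ],
  twist=[
    [0, 0, 0],
    [0, 0, 0],
    [0, 0, 0],
    [0, 0, 0],
    [0, 0, 0],
  ],
)

```text
clock: 19.25
ee_pos: [0.5427, -0.2148, 0.0086]
ee_rot: [0.99, 0.142, -0.0, 0.0]
force: [0.2, -0.1, -1.1]
finger_gap: 0.0497
```

Request:
move_arm(
  offset=[
    [0, 0, 0.001],
    [0, 0, 0],
  ],
  twist=[
    [0, 0, 0],
    [0, 0, 0],
  ],
)

```text
clock: 19.5
ee_pos: [0.5429, -0.2148, 0.0079]
ee_rot: [0.99, 0.142, 0.0, 0.0]
force: [0.2, 0.2, -0.3]
finger_gap: 0.0499
```

Request:
move_arm(
  offset=[
    [0, 0, 0.001],
    [0, 0, 0],
  ],
  twist=[
    [0, 0, 0],
    [0, 0, 0],
  ],
)

```text
clock: 19.75
ee_pos: [0.5432, -0.215, 0.0078]
ee_rot: [0.99, 0.142, 0.001, 0.0]
force: [-2.2, 0.7, 5.6]
finger_gap: 0.0496
```

```bash
python3 - <<'E'
from h import *
s=sensors.state();print(s["ee_pos"],s["force"])
crop(cams.get_image("scene"),190,120,70,70,8,"s10")
E
```

```text
[ 0.54323265 -0.21500757  0.0077731 ] [-2.22973972  0.7441377   5.62200001]
```

View pics/s10.png

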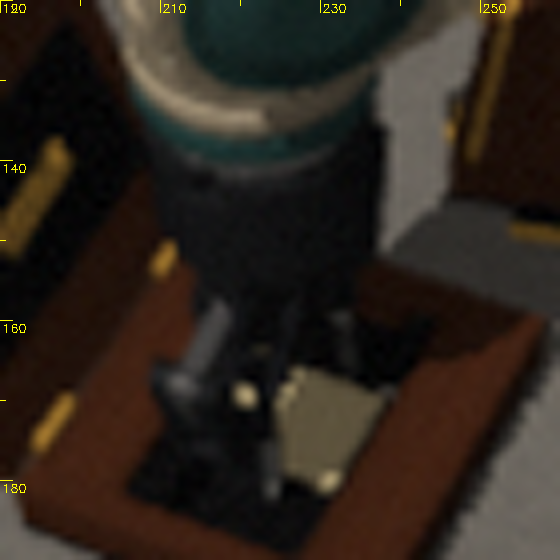

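Request:
move_arm(
  offset=[
    [0, 0, 0],
    [0, 0, 0],
    [0, 0, 0],
    [0, 0, 0],
    [0, 0, 0],
    [0, 0, 0],
    [0, 0, 0],
    [0, 0, 0],
  ],
  twist=[
    [0, 0, 0],
    [0, 0, 0],
    [0, 0, 0],
    [0, 0, 0],
    [0, 0, 0],
    [0, 0, 0],
    [0, 0, 0],
    [0, 0, 0],
  ],
  hand=-0.6,
)

```text
clock: 20.8
ee_pos: [0.5427, -0.2148, 0.0067]
ee_rot: [0.99, 0.142, -0.0, 0.0]
force: [0.2, 0.5, 0.0]
finger_gap: 0.0682
```

Request:
move_arm(
  offset=[
    [0, 0, -0.01],
    [0, 0, -0.03],
    [0, 0, -0.05],
    [0, 0, -0.05],
    [0, 0, -0.05],
    [0, 0, 0],
  ],
  twist=[
    [0, 0, 0],
    [0, 0, 0],
    [0, 0, 0],
    [0, 0, 0],
    [0, 0, 0],
    [0, 0, 0],
  ],
)

```text
clock: 21.55
ee_pos: [0.5445, -0.2156, 0.2031]
ee_rot: [0.99, 0.142, 0.004, 0.003]
force: [0.7, 0.3, 0.2]
finger_gap: 0.068
```

```bash
python3 - <<'E'
from h import *
s=sensors.state();print(s["ee_pos"],s["force"])
crop(cams.get_image("scene"),160,90,110,115,5,"s11")
E
```

```text
[ 0.54452082 -0.21557946  0.20314153] [0.67746034 0.30521888 0.15103033]
```

View pics/s11.png

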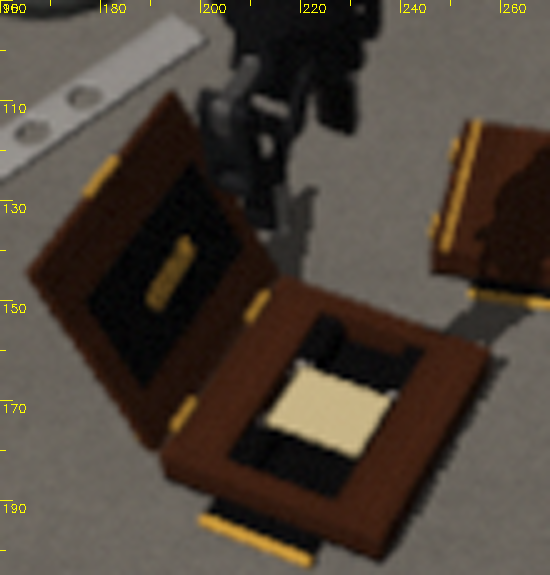

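Request:
move_arm(
  offset=[
    [0, 0.04, 0],
    [0, 0.05, 0],
    [0, 0.05, 0],
    [0, 0.035, 0],
    [0, 0, 0],
    [0, 0, 0.03],
    [0, 0, 0.03],
    [0, 0, 0.02],
    [0, 0, 0],
  ],
  twist=[
    [0, 0, 0],
    [0, 0, 0],
    [0, 0, 0],
    [0, 0, 0],
    [0, 0, 0],
    [0, 0, 0],
    [0, 0, 0],
    [0, 0, 0],
    [0, 0, 0],
  ],
  hand=1,
)

```text
clock: 22.72
ee_pos: [0.5911, -0.3815, 0.1143]
ee_rot: [0.99, 0.142, -0.002, -0.002]
force: [0.2, 0.9, 0.7]
finger_gap: 0.0
```

```bash
cat >> h.py <<'E'
def hs():
    s=sensors.state();p=s["ee_pos"];c=np.array([.5432,-.2153,0]);print("holder frame",((p-c)@rz(.2846)).round(4),"F",(s["force"]@rz(.2846)).round(1),s["clock"],s["finger_gap"])
E
python3 - <<'E'
from h import *
hs()
crop(cams.get_image("scene"),150,50,120,135,4,"s12")
t=cams.get_image("top");crop(t,265,140,110,90,7,"t12")
E
```

```text
holder frame [-0.0007 -0.173   0.1143] F [0.4 0.8 0.7] 22.725 4.607313642476056e-05
```

View pics/s12.png

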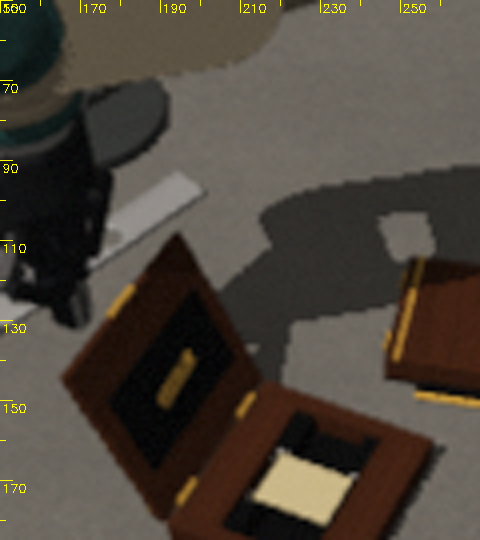

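View pics/t12.png

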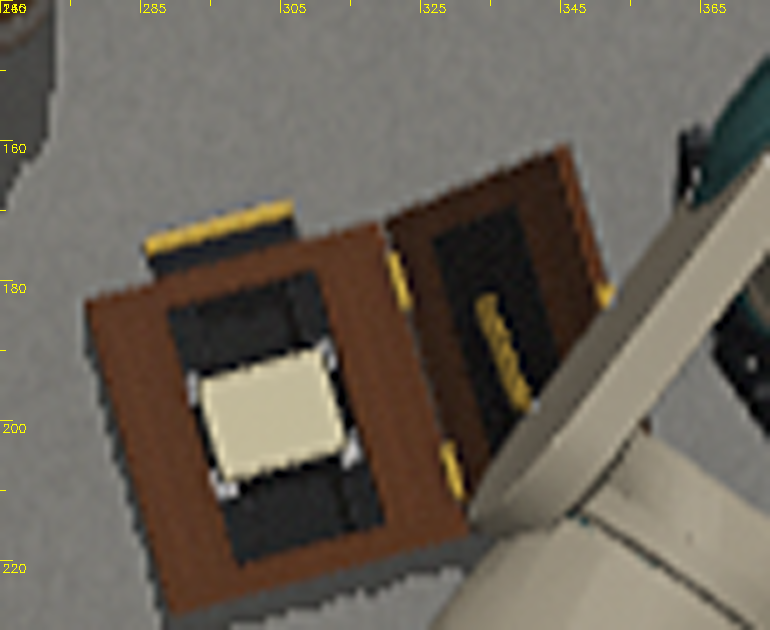

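Request:
move_arm(
  offset=[
    [0, -0.012, 0],
    [0, -0.012, 0],
    [0, -0.012, -0.002],
    [0, -0.012, -0.004],
    [0, -0.012, -0.005],
    [0, -0.012, -0.005],
    [0, -0.012, -0.004],
    [0, 0, 0],
  ],
  twist=[
    [0, 0, 0],
    [0, 0, 0],
    [0, 0, 0],
    [0, 0, 0],
    [0, 0, 0],
    [0, 0, 0],
    [0, 0, 0],
    [0, 0, 0],
  ],
)

```text
clock: 23.82
ee_pos: [0.5684, -0.3012, 0.1373]
ee_rot: [0.99, 0.143, 0.0, 0.0]
force: [-0.0, -0.1, 0.1]
finger_gap: 0.0002
```

```bash

python3 - <<'E'
from h import *
hs()
crop(cams.get_image("scene"),150,50,120,135,4,"s13")
E
```

```text
holder frame [ 1.000e-04 -8.950e-02  1.373e-01] F [-0.1 -0.1  0.1] 23.825 0.0001816846294202312
```

View pics/s13.png

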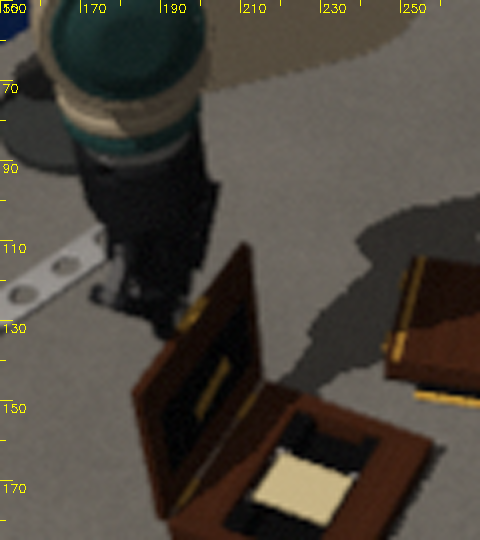

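Request:
move_arm(
  offset=[
    [0, -0.01, 0.0015],
    [0, -0.01, 0.0015],
    [0, -0.0095, 0.0017],
    [0, -0.0095, 0.0017],
    [0, -0.009, 0.0034],
    [0, -0.009, 0.0034],
    [0, -0.0083, 0.005],
    [0, -0.0083, 0.005],
    [0, -0.0073, 0.0063],
    [0, -0.0073, 0.0063],
  ],
  twist=[
    [0, 0, 0],
    [0, 0, 0],
    [0, 0, 0],
    [0, 0, 0],
    [0, 0, 0],
    [0, 0, 0],
    [0, 0, 0],
    [0, 0, 0],
    [0, 0, 0],
    [0, 0, 0],
  ],
)

```text
clock: 25.12
ee_pos: [0.5434, -0.217, 0.1004]
ee_rot: [0.99, 0.142, -0.0, 0.0]
force: [1.2, -1.5, 0.7]
finger_gap: 0.0003
```

```bash

python3 - <<'E'
from h import *
hs()
crop(cams.get_image("scene"),150,50,120,135,4,"s14")
E
```

```text
holder frame [-0.0003 -0.0017  0.1004] F [ 0.7 -1.8  0.7] 25.125 0.0002575651993170017
```

View pics/s14.png

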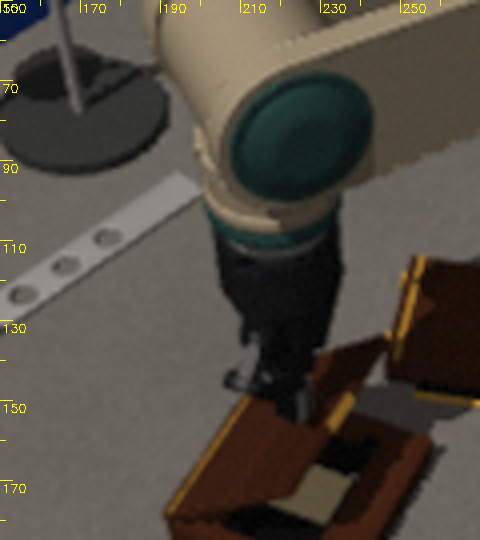

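Door is past 45°, following well. Continue the arc down.

Request:
move_arm(
  offset=[
    [0, -0.006, 0.0075],
    [0, -0.006, 0.0075],
    [0, -0.0047, 0.0084],
    [0, -0.0047, 0.0084],
    [0, -0.0031, 0.009],
    [0, -0.0031, 0.009],
    [0, -0.0015, 0.0095],
    [0, -0.0015, 0.006],
    [0, 0, 0],
  ],
  twist=[
    [0, 0, 0],
    [0, 0, 0],
    [0, 0, 0],
    [0, 0, 0],
    [0, 0, 0],
    [0, 0, 0],
    [0, 0, 0],
    [0, 0, 0],
    [0, 0, 0],
  ],
)

```text
clock: 26.3
ee_pos: [0.5345, -0.1879, 0.0349]
ee_rot: [0.99, 0.142, -0.001, -0.0]
force: [0.1, -0.3, 0.3]
finger_gap: -0.0001
```

```bash

python3 - <<'E'
from h import *
hs()
E
```

```text
holder frame [-0.0007  0.0287  0.0349] F [ 0.  -0.3  0.3] 26.3 -0.00011949287220228938
```

Request:
move_arm(
  offset=[
    [0, -0.012, -0.003],
    [0, -0.013, 0],
    [0, 0, 0.003],
    [0, 0, 0.002],
    [0, 0, 0.001],
    [0, 0, 0],
  ],
  twist=[
    [0, 0, 0],
    [0, 0, 0],
    [0, 0, 0],
    [0, 0, 0],
    [0, 0, 0],
    [0, 0, 0],
  ],
)

```text
clock: 27.05
ee_pos: [0.5279, -0.1641, 0.033]
ee_rot: [0.99, 0.142, 0.0, -0.0]
force: [-2.1, 1.9, 4.8]
finger_gap: 0.0001
```

Request:
move_arm(
  offset=[
    [0, 0, 0.001],
    [0, 0, 0],
  ],
  twist=[
    [0, 0, 0],
    [0, 0, 0],
  ],
)

```text
clock: 27.3
ee_pos: [0.528, -0.1641, 0.0329]
ee_rot: [0.99, 0.142, 0.0, -0.0]
force: [-5.7, 3.5, 11.6]
finger_gap: 0.0001
```

Solid stop at 32.9 mm (the shut door's top is about 32.5 mm) with 11.6 N, so the door is shut. Retreat and look.

Request:
move_arm(
  offset=[
    [0, 0, -0.01],
    [0, 0, -0.04],
    [0, 0, -0.06],
    [0, 0, -0.06],
    [0, -0.06, 0],
    [0, -0.06, 0],
    [0, -0.06, 0],
    [0, 0, 0],
  ],
  twist=[
    [0, 0, 0],
    [0, 0, 0],
    [0, 0, 0],
    [0, 0, 0],
    [0, 0, 0],
    [0, 0, 0],
    [0, 0, 0],
    [0, 0, 0],
  ],
)

```text
clock: 28.3
ee_pos: [0.4766, 0.0115, 0.2021]
ee_rot: [0.99, 0.144, 0.001, -0.0]
force: [-0.1, -0.3, 0.3]
finger_gap: -0.0002
```

```bash

python3 - <<'E'
from h import *
hs()
im=cams.get_image("scene");cv2.imwrite("pics/s15.png",cv2.resize(im[...,::-1],(800,600)))
crop(im,160,90,110,115,5,"s15c")
for s,t in((1,1),(-1,1)):
  for th in(0,.05):
    p=np.array([s*.075,-.07+.14*np.cos(th)-.008*np.sin(th),.0245+.14*np.sin(th)+.008*np.cos(th)])@rz(.2846).T+[.5432,-.2153,0]
    print(s,th,((proj("scene",p)-[160,90])*5+2).round(0))
E
```

```text
holder frame [-0.0003  0.2363  0.2021] F [-0.2 -0.3  0.3] 28.3 -0.0002496673223499858
1 0 [378. 534.]
1 0.05 [377. 526.]
-1 0 [490. 340.]
-1 0.05 [489. 332.]
```

View pics/s15.png

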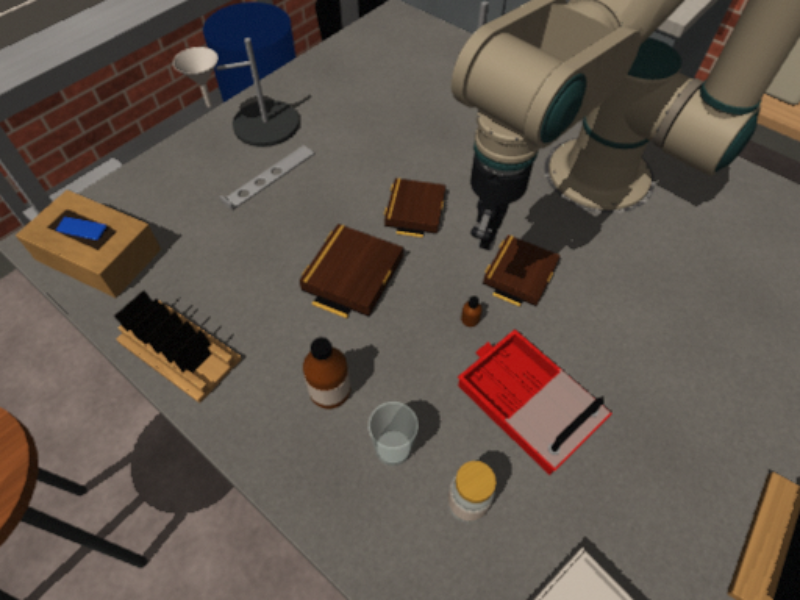

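View pics/s15c.png

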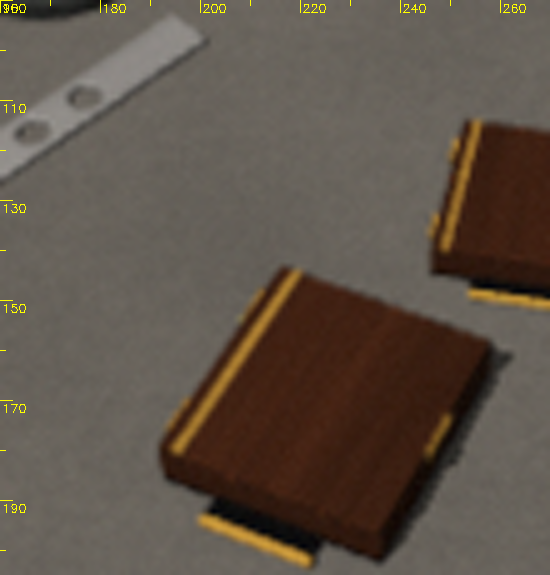

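The door corner is at about (378,532) in the crop and (492,345) on the other side. The model for shut gives (378,534) and (490,340), so it is shut. The tray is level and the bystanders haven't moved. Handing in.

```bash
python3 -c "
from cell import env
print(env.finish_job())"
```

```text
the job is handed in; nothing more can be done
None
```

I carried out every step and handed the job in at about 28 s; no verdict was reported. I found no failed checks.

- **Tray:** I lifted it by the handle to about 26 degrees, and the picture showed the plate against the stops. I then set it down level. It looks level in the last picture.
- **Plate:** I lifted it out and lowered it cream side up until it touched at the expected ledge height (TCP at 7.8 mm, 5.6 N), then let go. The top view afterwards showed it square and centred between the four corner blocks.
- **Door:** I swept it over with closed fingers and pressed it down. It stopped firmly at 32.9 mm with 11.6 N, against about 32.5 mm expected when shut. In the last picture the door corners were within about 1 pixel of the shut position. The plate is hidden under the door, so I could not check it again after closing.
- **Bystanders:** The bottles, beaker, jar and dipper look unmoved in the last picture. The gripper finished well clear of everything.

One mismatch: the tray's rim measured 4 to 5 mm larger than the stated size. I treated the error as symmetric and used its centre, and both grasps fitted.

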